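Crank the calorimeter out to its station flag

TASK

Of the two crank slides on the lab bench, take the one carrying the round teal calorimeter: hold its crank by the black knob and turn it clockwise, seen from above, through as many full turns as it takes to bring the calorimeter level with the red flag beside its rail, then let go. Keep the crank seated on its square shaft end, do not push the calorimeter or its carriage by hand, and leave the crank of the other slide, with the aluminium block, alone.

Things in the scene. Friction and masses are not known exactly. Their poses are not given: they have to be found in the camera images.
- cal_knob (a point): Centre of the crank's upright black knob: cylinder 22 mm across, free to spin, heights 88-134 mm above the table (centre 111). x points from the shaft axis to the knob, 50 mm out; z up; any start angle. Crank loose: its 40 mm square steel hub, top 88 mm, sits 24 mm deep on a 16 mm square brass shaft (top 91 mm, 1 mm play per side). Arm top 86 mm. Turns with 1-2 N at the knob, stays where left.
- cal_carriage: Black plate 100x100x12 mm carrying the fixed teal round calorimeter (84 mm across, 80 tall, top 127 mm above the table). Origin: centre of the plate's underside, 35 mm up, at first 165 mm from the shaft axis. x: along the rail, away from the crank; y: left, towards the flag. One crank turn moves it 30 mm: clockwise from above = +x, counter-clockwise = -x. Travel 125 mm.
- cal_mark (a point): Middle of a red plate 26x24 mm on a thin post, clamped beside the calorimeter's rail 74 mm left (+y) of its middle, 108 mm above the table; 60 to 95 mm farther out than the carriage at the start. Axes as the carriage's. The calorimeter is level with it when its offset from the carriage's origin along the carriage's x is zero.
- block_knob (a point): Knob centre of the other, identical slide, whose carriage holds a square aluminium block (66x66x60 mm): not to be turned. Sizes and axes as the first knob's.
Things that resemble listed ones, but are neither listed nor needed, are in the scene too. What is shaped like the part that bears cal_knob but blue or purple is not meant.

How it is judged (in metres and radians):
At the end, for the whole second after the job is handed in: The middle of the calorimeter's carriage is within 10 mm of the red flag along the rail and at rest, with the crank released and still seated upright on its square shaft (knob within 12 mm of its starting height) (x of cal_mark in the frame of cal_carriage between -0.01 and 0.01 m and linear speed of cal_carriage below 0.01 m/s and height (world z) of cal_knob between 0.099 and 0.123 m and angle between cal_knob's own z axis and vertical below 0.25 rad); the robot touches nothing.
It fails at once if the crank comes off its square shaft (knob more than 18 mm above or below its seated height, or tipped by more than 25 degrees) (height (world z) of cal_knob above 0.129 m or height (world z) of cal_knob below 0.093 m or angle between cal_knob's own z axis and vertical above 0.44 rad).
It fails at once if the robot pushes the calorimeter or its carriage directly (more than 3 N) (contact force between any of the fingers, the arm and cal_carriage above 3 N).
It fails at once if the crank of the other slide is turned or lifted (its knob moves more than 20 mm) (distance of block_knob from where it was at the start of the episode above 0.02 m).
It also fails if it takes over 69 s, if anything falls off the work surface, if the arm or the gripper's body presses on something with over 40 N, if the wrist force passes 120 N, or if a joint passes its speed limit or range.

ROBOT

A 6-joint arm with a two-finger parallel gripper is mounted at the origin on the work surface. World frame = base frame: x ahead of the robot, y to its left, z up, the work surface at z = 0. Lengths are in mm, angles in rad, forces in N, time in s.
With the tool pointing down it reaches from about 350 to 775 mm from the base axis. Payload 5.5 kg.
Tool frame: the origin (TCP) lies between the finger pads; the fingertips stand 11 mm ahead of it and the grasp point (between the pads) lies 8 mm behind it; z points along the fingers, y is the line along which they close (so a half turn about z gives the same grasp; the last joint's range is limited). The gripper opens to 85 mm and grips with 20 to 120 N. Pads are 22 mm wide; open, the fingers measure 114 mm over their backs; the gripper's body (76 mm by 85 mm) begins 54 mm behind the grasp point. The pads swing forward as they close: fully open they stand 13 mm farther back than shut.
Start: joints at [-1.241, 0.313, 0.046, 1.304, 0, 1.431], TCP at [260.31, -512.749, 220.523] pointing down, gripper open.
Joint ranges: [-2.76, 2.76], [-0.86, 1.69], [-1.03, 1.26], [-2.2, 2.34], [-1.47, 1.5], [-3.14, 3.14]. Speed limits (rad/s): [2.57, 2.57, 3.14, 3.14, 3.14, 3.14].

INTERFACE

Orientations are given as [roll, pitch, yaw] about the fixed x, y, z axes, in that order (R = Rz(yaw) Ry(pitch) Rx(roll)).
In Python, from bench import read_state, get_image, calibration, finish_job gives the robot as it stands. The module is installed in compiled form; this text tells all that it offers.
- The arm moves only by the tool arm_command, never from a script. Its argument "steps" is a list of rows, each an object with "translation": the shift along the tool's x, y, z normalised to -1 to 1, where 1 is 0.1 m, a list of three; "dr": the turn, a rotation vector about the tool's x, y, z normalised to -1 to 1, where 1 is 180 degrees, a list of three; "fingers": the closure in counts, from 0 (fully open) to 255 (shut). In form: [{"translation": [dx, dy, dz], "dr": [rx, ry, rz], "fingers": fingers}, ...]. A call has 1 to 12 rows; each row is the pose to reach, as a shift and turn from the pose commanded when the call began, along the tool's axes at that moment, turning the shorter way round; what a row does not reach only later rows make up. A row lasts 1/12 s, in which the tool goes at most 41.7 mm and 7.16 degrees, less where a joint would pass 70% of its speed; a pose out of reach is approached as far as the arm can. A call with a number of a shift or a turn outside -1 to 1 is refused whole. A call with a gripper value outside its range is refused whole. The fingers move at their own pace and stop on an object; "newtons" is the grip in N (left out, the last holds). Time passes only in rows, so rows that repeat a pose let the fingers close. It gives the time, the measured TCP pose, the force, the opening and the grip force at its end, in the units of the state.
- read_state(): the state, without advancing time (a new reading comes with each control period).
- get_image(name): name is "scene" or "top" or "wrist"; returns the picture (480x640x3 uint8, red, green, blue); there is no depth.
- calibration(name): a dict with "fovy" (degrees; the focal length in pixels is half the picture's height over the tangent of half this angle, whatever the lens; pixels are square), "cx", "cy" (the principal point, pixels), "rvec" (rotation vector, rad) and "tvec" (3), from world to camera coordinates, as OpenCV has them. Camera axes: x right, y down, z forward; pixel columns grow to the right and rows downward; lengths in mm; the calibration is good to about 2 mm. A picture is of the moment at which its call begins: read the wrist's pose just before it. calibration takes no time and is no camera call; for the wrist camera it gives the pose at the moment of the call.
- finish_job(): hands the job in; it is judged then, once.
The state is a dict: "clock": time; "q": joint angles; "joint_vel": joint speeds; "joint_torque": joint torques, N m; "position": TCP position; "ee_rot": TCP orientation; "force": force on the tool from outside, world axes, zero at the start; "torque": the same for the moment, N m; "gripper_width": finger opening in mm; "grip_force": force on a finger pad.
Only numpy, scipy, OpenCV 4.12 (cv2) and the standard library are available. Lean on these libraries where they do the work, as an engineer would, in place of code of your own. Each camera call takes 0.05 s, during which the arm holds its last target. There are 200 camera calls.

## Working session

There is one attempt and no reset: what is moved stays moved. The work goes in short steps, Python scripts to look and compute and a tool call to move; the robot and the scene stay as the last step left them, time stands still between calls to the robot, and variables do not carry over. Pictures are saved under pics/ and viewed, at most 10 in all, crops included, and the job is handed in when it is done.

Besides the shell and the picture viewer there is one more tool, called as name(argument=value, ...) on one line, values as JSON. arm_command: Moves the arm, as the interface text tells. Scaled input: -1 to 1 covers 0.1 m each way for a shift and 180 degrees each way for a turn. Its arguments: {"type":"object","properties":{"steps":{"type":"array"},"newtons":{"type":"number"}},"required":["steps"]}

```bash
mkdir -p pics; cat > h.py <<'E'
import numpy as np, cv2
from bench import *
def cam(n):
    c=calibration(n); f=240/np.tan(np.radians(c['fovy'])/2)
    R=cv2.Rodrigues(np.array(c['rvec'],float))[0]; t=np.array(c['tvec'],float).ravel()
    return f,c['cx'],c['cy'],R,t
def ray(n,u,v,c=None):
    f,cx,cy,R,t=c or cam(n); d=R.T@np.array([(u-cx)/f,(v-cy)/f,1]); return -R.T@t,d
def onz(n,u,v,z,c=None):
    o,d=ray(n,u,v,c); return o+d*(z-o[2])/d[2]
def proj(n,p,c=None):
    f,cx,cy,R,t=c or cam(n); q=R@np.array(p,float)+t; return np.array([cx+f*q[0]/q[2],cy+f*q[1]/q[2]])
E
python3 - <<'E'
from h import *
for n in("top","scene"):
    im=get_image(n); cv2.imwrite(f'pics/{n}0.png',im[:,:,::-1]); print(n,calibration(n), -cam(n)[3].T@cam(n)[4])
s=read_state(); print(s)
E
```

```text
top {'fovy': 55.03469092179627, 'cx': 311.7245616848857, 'cy': 255.08044504156385, 'rvec': array([ 2.14129314, -2.12063865,  0.14533306]), 'tvec': array([ 76.18204932, 589.27015046, 997.91351264])} [ 426.22705493   60.34721938 1078.68582281]
scene {'fovy': 46.26095064722608, 'cx': 318.9022505832212, 'cy': 227.32030723408857, 'rvec': array([ 2.35599225,  1.15468299, -0.32742542]), 'tvec': array([-422.3806041 , -300.78948796, 1462.08890341])} [1068.80702494 -295.98378554 1084.72521608]
{'clock': 0.1, 'q': array([-1.24060225e+00,  3.13927054e-01,  4.51012394e-02,  1.30358770e+00,
        3.98975168e-05,  1.43123491e+00]), 'joint_vel': array([ 0.00037089, -0.00304125,  0.00188329,  0.00037814, -0.00042013,
       -0.00172309]), 'joint_torque': array([ 1.35974049e-03, -4.81727886e+01,  2.99242187e+01,  1.28778993e-02,
       -1.61746543e-04, -9.93236853e-06]), 'position': array([ 260.15568826, -512.26366977,  219.70058635]), 'ee_rot': array([-3.13999674e+00, -2.64474941e-04,  4.69755257e-01]), 'force': array([-0.26362142, -0.03437791, -0.36758514]), 'torque': array([ 0.03633205, -0.02247386,  0.0188219 ]), 'grip_force': 0.0, 'gripper_width': 85.45210018821626}
```

View pics/top0.png

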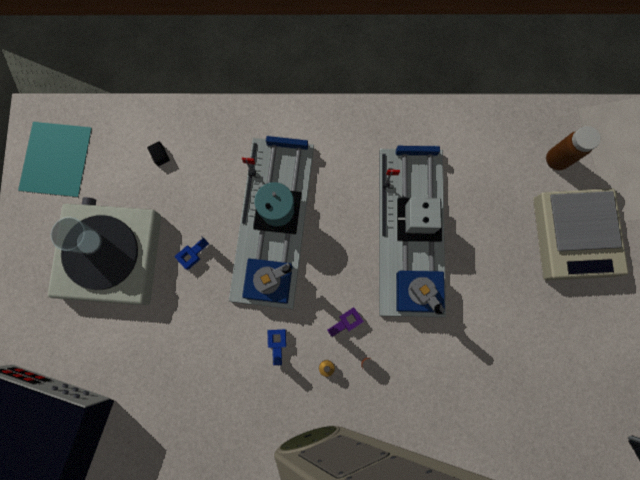

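View pics/scene0.png

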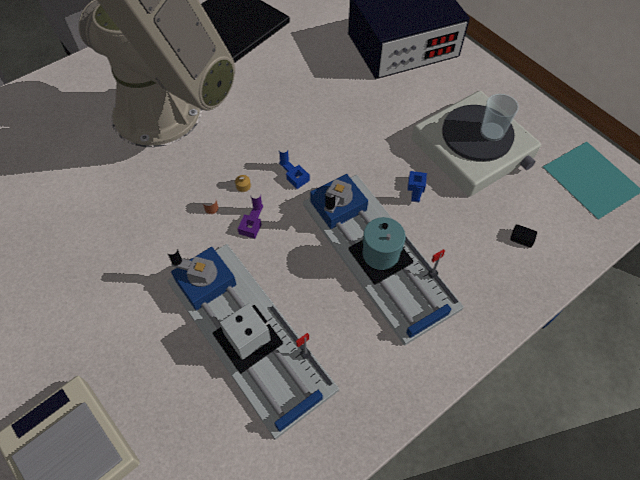

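The top view shows two slides. The teal round calorimeter is at top (275,205), with crank hub (265,281), black knob (287,268) and red flag (249,160). The aluminium block is at (423,213), with its knob at (438,308). The blue cranks at (190,256) and (277,345) and the purple one at (346,322) are decoys. The target is the crank at the teal slide's near end. Next is an enlarged crop to confirm it, plus measurements.

```bash
python3 - <<'E'
from h import *
t=cv2.imread('pics/top0.png'); s=cv2.imread('pics/scene0.png')
a=cv2.resize(t[130:310,220:320],None,fx=3.2,fy=3.2,interpolation=cv2.INTER_CUBIC)
b=cv2.resize(s[165:345,300:470],None,fx=2.4,fy=3.2,interpolation=cv2.INTER_CUBIC)
cv2.imwrite('pics/crop.png',np.hstack([a,b])); print(a.shape,b.shape)
def cent(im,m,box):
    x0,y0,x1,y1=box; mm=np.zeros_like(m); mm[y0:y1,x0:x1]=m[y0:y1,x0:x1]
    n,l,st,c=cv2.connectedComponentsWithStats(mm); i=1+np.argmax(st[1:,4]); return c[i],st[i]
def red(im): h=cv2.cvtColor(im,cv2.COLOR_BGR2HSV); return (((h[...,0]<8)|(h[...,0]>172))&(h[...,1]>150)&(h[...,2]>80)).astype(np.uint8)
def teal(im): h=cv2.cvtColor(im,cv2.COLOR_BGR2HSV); return ((h[...,0]>80)&(h[...,0]<100)&(h[...,1]>60)).astype(np.uint8)
def brass(im): h=cv2.cvtColor(im,cv2.COLOR_BGR2HSV); return ((h[...,0]>10)&(h[...,0]<26)&(h[...,1]>100)&(h[...,2]>90)).astype(np.uint8)
def tri(p,q):
    o1,d1=ray('top',*p);o2,d2=ray('scene',*q)
    d1/=np.linalg.norm(d1);d2/=np.linalg.norm(d2)
    k=np.linalg.lstsq(np.c_[d1,-d2],o2-o1,rcond=None)[0];A=o1+k[0]*d1;B=o2+k[1]*d2
    return (A+B)/2,np.linalg.norm(A-B)
bt,bs=(220,130,320,310),(300,165,470,345)
for nm,f in(('red',red),('teal',teal),('brass',brass)):
    p,sp=cent(t,f(t),bt);q,sq=cent(s,f(s),bs); print(nm,p,sp,q,sq,tri(p,q))
p,_=cent(t,brass(t),bt);print('brass top z91',onz('top',*p,91))
p,_=cent(s,brass(s),bs);print('brass scene z91',onz('scene',*p,91))
E
```

```text
(576, 320, 3) (576, 408, 3)
red [249.94117647 158.88235294] [247 158   7   3  17] [437.98333333 255.03333333] [433 250  12  12  60] (array([789.65860064, 218.19434544, 117.26233073]), np.float64(0.03944121001267617))
teal [274.85851142 204.0073692 ] [ 255  182   40   45 1357] [382.51690544 243.38739255] [ 360  217   46   54 1745] (array([694.10382826, 162.35101474,  92.4080823 ]), np.float64(3.043259021092021))
brass [264.81132075 278.35849057] [261 274   9   9  53] [339.02083333 187.375     ] [335 184   9   8  48] (array([529.31877553, 180.63916277,  91.23974882]), np.float64(2.2040211233001643))
brass top z91 [529.88573986 181.64394533  91.        ]
brass scene z91 [528.75830366 179.71732476  91.        ]
```

View pics/crop.png

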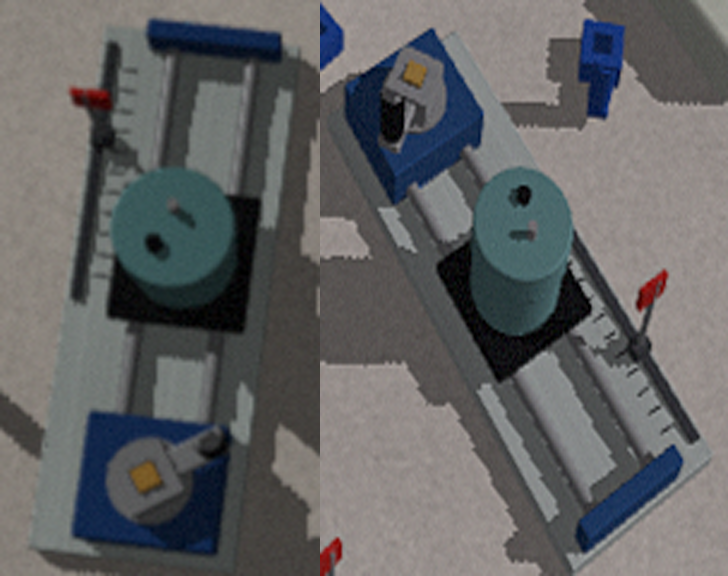

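```bash
python3 - <<'E'
from h import *
t=cv2.imread('pics/top0.png'); s=cv2.imread('pics/scene0.png')
S=(529.3,180.6)
C=onz('top',274.4,200.6,127); C2=onz('scene',300+522/1*0+ (522-320)/2.4,165+224/3.2,127)
print('calo',C,C2)
for c in(C,C2): d=c[:2]-S; print(np.hypot(*d),np.degrees(np.arctan2(d[1],d[0])))
for nm,im,box in(('top',t,(276,258,296,276)),('scene',s,(318,188,340,212))):
    h=cv2.cvtColor(im,cv2.COLOR_BGR2HSV); x0,y0,x1,y1=box
    m=(h[y0:y1,x0:x1,2]<50).astype(np.uint8)
    n,l,st,c=cv2.connectedComponentsWithStats(m); i=1+np.argmax(st[1:,4]); p=c[i]+[x0,y0]
    k=onz(nm,*p,111); v=k[:2]-S; print(nm,p,st[i],k,np.hypot(*v),np.degrees(np.arctan2(v[1],v[0])))
# arm model projection for angles, knob centre pixel for comparison
for a in range(-50,0,5):
    p=[S[0]+50*np.cos(np.radians(a)),S[1]+50*np.sin(np.radians(a)),111]
    print(a,proj('top',p).round(1),proj('scene',p).round(1))
u=np.array(C[:2])-S; u/=np.hypot(*u); n=np.array([-u[1],u[0]])
F=np.array([789.66,218.19])
for z,p in((108,(249.9,158.9)),):
    G=onz('top',*p,z)[:2]; print('flagtop',G,(G-S)@u,(G-S)@n)
    G=onz('scene',437.98,255.03,z)[:2]; print('flagscene',G,(G-S)@u,(G-S)@n)
E
```

```text
calo [692.97010403 161.22220259 127.        ] [694.07485202 160.29239349 127.        ]
164.813233653115 -6.752128014183695
166.0215369742848 -7.0259639300210095
top [287.75714286 270.08571429] [ 6  7 11 11 70] [545.82707386 130.96188188 111.        ] 52.317176345087525 -71.58475561884835
scene [329.17557252 202.00763359] [  6   6  12  16 131] [556.39631303 130.0974886  111.        ] 57.312423063262706 -61.78493055965264
-50 [282.6 262.7] [335.2 200.6]
-45 [281.2 261.2] [337.3 200.9]
-40 [279.7 259.8] [339.3 201.1]
-35 [278.1 258.6] [341.4 201.1]
-30 [276.4 257.5] [343.5 200.9]
-25 [274.6 256.5] [345.5 200.6]
-20 [272.8 255.8] [347.5 200.1]
-15 [270.8 255.1] [349.4 199.6]
-10 [268.9 254.7] [351.3 198.8]
-5 [266.8 254.4] [353. 198.]
flagtop [793.10720998 219.78747521] 257.37002791626537 69.93261741840021
flagscene [786.98392768 223.13692555] 250.89540693629598 72.53889576901364
```

arm_command(steps=[{"translation":[0.97,-0.78,0],"dr":[0,0,-0.467],"fingers":0},{"translation":[0.97,-0.78,0],"dr":[0,0,-0.467],"fingers":0},{"translation":[0.97,-0.78,0],"dr":[0,0,-0.467],"fingers":0},{"translation":[0.97,-0.78,0],"dr":[0,0,-0.467],"fingers":0},{"translation":[0.97,-0.78,0],"dr":[0,0,-0.467],"fingers":0},{"translation":[0.97,-0.78,0],"dr":[0,0,-0.467],"fingers":0},{"translation":[0.97,-0.78,0],"dr":[0,0,-0.467],"fingers":0},{"translation":[0.97,-0.78,0],"dr":[0,0,-0.467],"fingers":0},{"translation":[0.97,-0.78,0],"dr":[0,0,-0.467],"fingers":0},{"translation":[0.97,-0.78,0],"dr":[0,0,-0.467],"fingers":0},{"translation":[0.97,-0.78,0],"dr":[0,0,-0.467],"fingers":0},{"translation":[0.97,-0.78,0],"dr":[0,0,-0.467],"fingers":0}])

```text
clock: 1.1
position: [311.3, -399.0, 220.1]
ee_rot: [-3.141, -0.001, 1.943]
force: [-0.0, 0.0, -0.4]
gripper_width: 85.6
grip_force: 0.0
```

arm_command(steps=[{"translation":[1,1,0],"dr":[0,0,0],"fingers":0},{"translation":[1,1,0],"dr":[0,0,0],"fingers":0},{"translation":[1,1,0],"dr":[0,0,0],"fingers":0},{"translation":[1,1,0],"dr":[0,0,0],"fingers":0},{"translation":[1,1,0],"dr":[0,0,0],"fingers":0}])

```text
clock: 1.52
position: [369.6, -266.6, 220.3]
ee_rot: [3.141, -0.002, 1.942]
force: [-0.9, 0.5, 1.7]
gripper_width: 85.6
grip_force: 0.0
```

arm_command(steps=[{"translation":[1,1,0],"dr":[0,0,0],"fingers":0},{"translation":[1,1,0],"dr":[0,0,0],"fingers":0},{"translation":[1,1,0],"dr":[0,0,0],"fingers":0},{"translation":[1,1,0],"dr":[0,0,0],"fingers":0},{"translation":[1,1,0],"dr":[0,0,0],"fingers":0}])

```text
clock: 1.93
position: [427.4, -138.7, 220.3]
ee_rot: [3.141, -0.001, 1.941]
force: [-0.9, 0.4, 0.3]
gripper_width: 85.5
grip_force: 0.0
```

arm_command(steps=[{"translation":[1,1,0],"dr":[0,0,0],"fingers":0},{"translation":[1,1,0],"dr":[0,0,0],"fingers":0},{"translation":[1,1,0],"dr":[0,0,0],"fingers":0},{"translation":[1,1,0],"dr":[0,0,0],"fingers":0},{"translation":[1,1,0],"dr":[0,0,0],"fingers":0}])

```text
clock: 2.35
position: [485.4, -10.3, 220.0]
ee_rot: [3.141, -0.0, 1.94]
force: [-0.4, 0.0, 0.6]
gripper_width: 85.1
grip_force: 0.0
```

arm_command(steps=[{"translation":[1,1,0],"dr":[0,0,0],"fingers":0},{"translation":[1,1,0],"dr":[0,0,0],"fingers":0},{"translation":[1,1,0],"dr":[0,0,0],"fingers":0},{"translation":[1,1,0],"dr":[0,0,0],"fingers":0},{"translation":[1,1,0],"dr":[0,0,0],"fingers":0},{"translation":[1,1,0],"dr":[0,0,0],"fingers":0}])

```text
clock: 2.85
position: [541.9, 116.2, 219.8]
ee_rot: [-3.14, 0.001, 1.937]
force: [0.6, -0.8, -0.2]
gripper_width: 85.1
grip_force: 0.0
```

```bash
python3 - <<'E'
from h import *
s=read_state();c=cam('wrist');im=get_image('wrist'); cv2.imwrite('pics/w1.png',im[:,:,::-1])
np.save('w1.npy',np.array([*c[:3],*c[3].ravel(),*c[4]]))
print(s['position'],s['ee_rot'],s['q'],-c[3].T@c[4])
for a in(-55,-62,-70): print(a,proj('wrist',[529.3+50*np.cos(np.radians(a)),180.6+50*np.sin(np.radians(a)),134],c))
print(proj('wrist',[529.3,180.6,91],c))
E
```

```text
[541.93385213 116.20656069 219.76807224] [-3.13996367e+00  6.62568906e-04  1.93709246e+00] [ 6.70176639e-02  2.74190068e-01 -9.06545182e-03  1.28890204e+00
 -1.11339117e-03  1.27151915e+00] [518.74496519 178.33334337 372.94593246]
-55 [357.74269338 214.35501699]
-62 [348.36418028 216.05020839]
-70 [337.52521665 216.60477667]
[337.17636562 135.77192916]
```

View pics/w1.png

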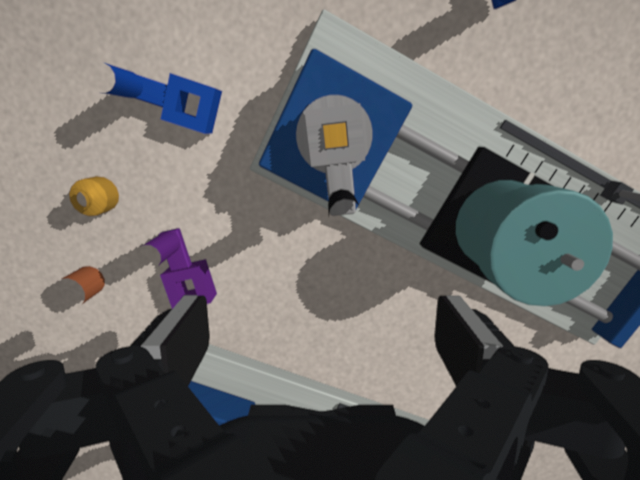

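```bash
python3 - <<'E'
from h import *
w=cv2.imread('pics/w1.png'); a=cv2.resize(w[90:230,280:400],None,fx=4,fy=4,interpolation=cv2.INTER_CUBIC)
a=cv2.convertScaleAbs(a,alpha=1.5,beta=10); cv2.imwrite('pics/w1c.png',a)
v=np.load('w1.npy'); c=(v[0],v[1],v[2],v[3:12].reshape(3,3),v[12:])
h=cv2.cvtColor(w,cv2.COLOR_BGR2HSV); m=((h[...,0]>10)&(h[...,0]<26)&(h[...,1]>100)&(h[...,2]>90)).astype(np.uint8)[110:160,310:360]
n,l,st,cc=cv2.connectedComponentsWithStats(m); i=1+np.argmax(st[1:,4]); p=cc[i]+[310,110]; print(p,onz('wrist',*p,91,c))
S=(529.3,180.6)
for a in(-55,-60,-65,-70,-75):
  for z in(88,134): print(a,z,proj('wrist',[S[0]+50*np.cos(np.radians(a)),S[1]+50*np.sin(np.radians(a)),z],c).round(1))
E
```

```text
[334.9706422  135.06972477] [527.6429215  180.48590974  91.        ]
-55 88 [352.3 201.9]
-55 134 [357.7 214.4]
-60 88 [346.6 203. ]
-60 134 [351.1 215.7]
-65 88 [340.9 203.7]
-65 134 [344.3 216.4]
-70 88 [335.2 203.8]
-70 134 [337.5 216.6]
-75 88 [329.5 203.5]
-75 134 [330.8 216.2]
```

View pics/w1c.png

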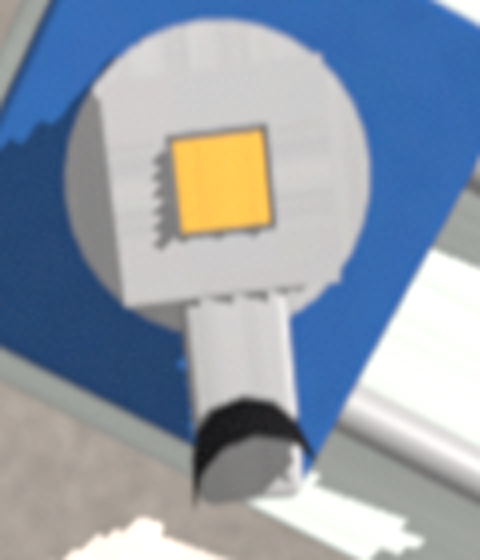

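The wrist crop shows the brass shaft end at about (335,135) and the grey crank arm pointing down to the black knob, with its base at about (342,204). That gives an arm angle of about -63°. This is the steel crank on the teal slide. Next I lower onto the knob at about (551.7, 136).

arm_command(steps=[{"translation":[0.15,0.162,0.3],"dr":[0,0,0],"fingers":0},{"translation":[0.15,0.162,0.5],"dr":[0,0,0],"fingers":0},{"translation":[0.15,0.162,0.7],"dr":[0,0,0],"fingers":0},{"translation":[0.15,0.162,0.8],"dr":[0,0,0],"fingers":0},{"translation":[0.15,0.162,0.9],"dr":[0,0,0],"fingers":0},{"translation":[0.15,0.162,1],"dr":[0,0,0],"fingers":0},{"translation":[0.15,0.162,1],"dr":[0,0,0],"fingers":0},{"translation":[0.15,0.162,1],"dr":[0,0,0],"fingers":0}])

```text
clock: 3.57
position: [551.5, 136.6, 120.7]
ee_rot: [-3.142, 0.0, 1.936]
force: [0.7, -0.2, 0.5]
gripper_width: 85.4
grip_force: 0.0
```

arm_command(steps=[{"translation":[0,0,0.06],"dr":[0,0,0],"fingers":0},{"translation":[0,0,0.12],"dr":[0,0,0],"fingers":0},{"translation":[0,0,0.12],"dr":[0,0,0],"fingers":60},{"translation":[0,0,0.12],"dr":[0,0,0],"fingers":100},{"translation":[0,0,0.12],"dr":[0,0,0],"fingers":130},{"translation":[0,0,0.12],"dr":[0,0,0],"fingers":150},{"translation":[0,0,0.12],"dr":[0,0,0],"fingers":150},{"translation":[0,0,0.12],"dr":[0,0,0],"fingers":150}], newtons=25)

```text
clock: 4.23
position: [551.7, 137.3, 108.7]
ee_rot: [3.141, 0.0, 1.937]
force: [0.5, -0.9, 0.3]
gripper_width: 35.3
grip_force: 0.0
```

```bash
python3 - <<'E'
from h import *
w=get_image('wrist')[:,:,::-1]; s=get_image('scene')[:,:,::-1]
cv2.imwrite('pics/g1.png',np.hstack([cv2.resize(w,(400,300)),cv2.resize(s[140:340,260:500],(400,300))]))
E
```

```text
(no output)
```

View pics/g1.png

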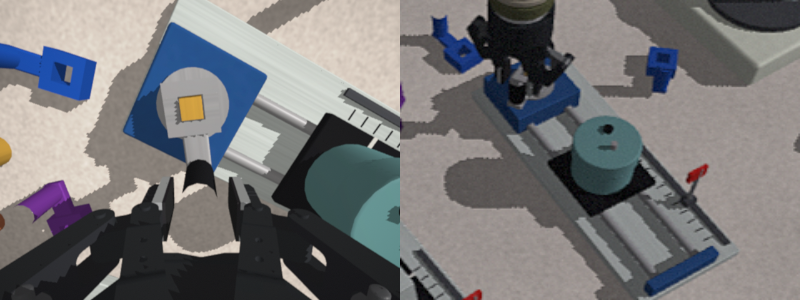

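The knob at wrist (200,178) lies between the pads at (180,185) and (236,183), so I'll close.

arm_command(steps=[{"translation":[0,0,0],"dr":[0,0,0],"fingers":170},{"translation":[0,0,0],"dr":[0,0,0],"fingers":190},{"translation":[0,0,0],"dr":[0,0,0],"fingers":220},{"translation":[0,0,0],"dr":[0,0,0],"fingers":240},{"translation":[0,0,0],"dr":[0,0,0],"fingers":240},{"translation":[0,0,0],"dr":[0,0,0],"fingers":240}], newtons=25)

```text
clock: 4.83
position: [551.6, 137.1, 108.6]
ee_rot: [3.141, 0.0, 1.937]
force: [-0.0, 0.0, 1.4]
gripper_width: 20.8
grip_force: 24.4
```

```bash
python3 - <<'E'
from h import *
w=get_image('wrist')[:,:,::-1]
cv2.imwrite('pics/g2.png',cv2.resize(w[120:420,200:520],(560,525)))
c=cam('wrist'); h=cv2.cvtColor(np.ascontiguousarray(w),cv2.COLOR_BGR2HSV)
m=((h[...,0]>10)&(h[...,0]<26)&(h[...,1]>100)&(h[...,2]>90)).astype(np.uint8)[140:220,270:360]
n,l,st,cc=cv2.connectedComponentsWithStats(m); i=1+np.argmax(st[1:,4]); p=cc[i]+[270,140]; print(p,st[i],onz('wrist',*p,91,c),read_state()['position'])
E
```

```text
[306.05274412 172.57947256] [  16   12   41   42 1403] [527.71343764 180.94770446  91.        ] [551.60778576 137.13139172 108.58955515]
```

View pics/g2.png

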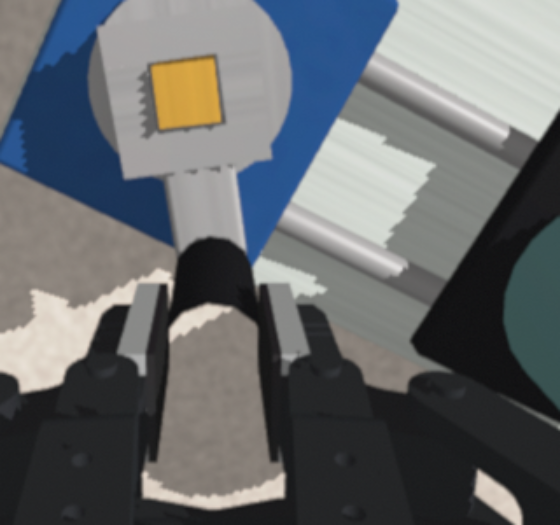

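```bash
python3 - <<'E'
from h import *
c=cam('wrist');P=read_state()['position'];a=1.937;x=np.array([np.cos(a),np.sin(a)])
S=np.array([527.7,180.9]); u=(P[:2]-S)/np.hypot(*(P[:2]-S)); print('ang',np.degrees(np.arctan2(u[1],u[0])))
f=lambda p:((proj('wrist',p,c)-[200,120])*1.75).round(0)
for z in(88,98,134): print(z,'tcp',f([*P[:2],z]),'near rim',f([*(P[:2]-11*u),z]),'pad edges',f([*(P[:2]+11*x),z]),f([*(P[:2]-11*x),z]))
E
```

```text
ang -61.3552497118781
88 tcp [212. 270.] near rim [206. 233.] pad edges [212. 232.] [212. 307.]
98 tcp [212. 284.] near rim [206. 244.] pad edges [212. 244.] [212. 322.]
134 tcp [211. 348.] near rim [204. 300.] pad edges [211. 300.] [211. 394.]
```

```bash
python3 - <<'E'
import numpy as np
a=1.937;x=np.array([np.cos(a),np.sin(a)]);y=np.array([np.sin(a),-np.cos(a)])
e=lambda t:50*np.array([np.cos(np.radians(t)),np.sin(np.radians(t))])
for t0,n in((-61.5,6),(-121.5,12),(-241.5,12),(-1.5,12)):
    print(t0,[[round(float((e(t0-10*k)-e(t0))@v)/100,3) for v in(x,y)] for k in range(1,n+1)])
E
```

```text
-61.5 [[-0.004, -0.087], [0.008, -0.173], [0.034, -0.257], [0.074, -0.334], [0.127, -0.403], [0.191, -0.462]]
-121.5 [[0.073, -0.047], [0.154, -0.08], [0.239, -0.099], [0.326, -0.103], [0.413, -0.092], [0.496, -0.065], [0.573, -0.025], [0.642, 0.028], [0.701, 0.092], [0.748, 0.166], [0.781, 0.246], [0.8, 0.331]]
-241.5 [[0.004, 0.087], [-0.008, 0.173], [-0.034, 0.257], [-0.074, 0.334], [-0.127, 0.403], [-0.191, 0.462], [-0.265, 0.509], [-0.345, 0.542], [-0.43, 0.561], [-0.517, 0.565], [-0.604, 0.554], [-0.687, 0.527]]
-1.5 [[-0.077, -0.04], [-0.146, -0.093], [-0.205, -0.157], [-0.252, -0.231], [-0.286, -0.311], [-0.305, -0.397], [-0.308, -0.484], [-0.297, -0.57], [-0.271, -0.653], [-0.231, -0.731], [-0.178, -0.8], [-0.113, -0.859]]
```

arm_command(steps=[{"translation":[-0.004,-0.087,0],"dr":[0,0,0],"fingers":240},{"translation":[0.008,-0.173,0],"dr":[0,0,0],"fingers":240},{"translation":[0.034,-0.257,0],"dr":[0,0,0],"fingers":240},{"translation":[0.074,-0.334,0],"dr":[0,0,0],"fingers":240},{"translation":[0.127,-0.403,0],"dr":[0,0,0],"fingers":240},{"translation":[0.191,-0.462,0],"dr":[0,0,0],"fingers":240}])

```text
clock: 5.38
position: [500.6, 138.6, 108.6]
ee_rot: [3.141, 0.0, 1.937]
force: [2.9, 1.7, -1.0]
gripper_width: 20.6
grip_force: 24.6
```

arm_command(steps=[{"translation":[0.073,-0.047,0],"dr":[0,0,0],"fingers":240},{"translation":[0.154,-0.08,0],"dr":[0,0,0],"fingers":240},{"translation":[0.239,-0.099,0],"dr":[0,0,0],"fingers":240},{"translation":[0.326,-0.103,0],"dr":[0,0,0],"fingers":240},{"translation":[0.413,-0.092,0],"dr":[0,0,0],"fingers":240},{"translation":[0.496,-0.065,0],"dr":[0,0,0],"fingers":240},{"translation":[0.573,-0.025,0],"dr":[0,0,0],"fingers":240},{"translation":[0.642,0.028,0],"dr":[0,0,0],"fingers":240},{"translation":[0.701,0.092,0],"dr":[0,0,0],"fingers":240},{"translation":[0.748,0.166,0],"dr":[0,0,0],"fingers":240},{"translation":[0.781,0.246,0],"dr":[0,0,0],"fingers":240},{"translation":[0.8,0.331,0],"dr":[0,0,0],"fingers":240}])

```text
clock: 6.38
position: [503.8, 226.0, 108.3]
ee_rot: [-3.14, -0.001, 1.937]
force: [-2.3, -2.1, 5.4]
gripper_width: 20.3
grip_force: 25.1
```

```bash
python3 - <<'E'
from h import *
s=read_state();print(s['position'],s['force'],s['torque'],s['gripper_width'],s['q'])
E
```

```text
[503.77101623 225.99328014 108.29589332] [-2.3101246  -2.10220181  5.38102356] [-0.60101292  0.61617394  0.02889862] 20.339632207898525 [ 2.75923395e-01  3.29059979e-01 -2.14194135e-01  1.02877585e+00
  6.42280227e-04  1.48003746e+00]
```

arm_command(steps=[{"translation":[0.004,0.087,0],"dr":[0,0,0],"fingers":240},{"translation":[-0.008,0.173,0],"dr":[0,0,0],"fingers":240},{"translation":[-0.034,0.257,0],"dr":[0,0,0],"fingers":240},{"translation":[-0.074,0.334,0],"dr":[0,0,0],"fingers":240},{"translation":[-0.127,0.403,0],"dr":[0,0,0],"fingers":240},{"translation":[-0.191,0.462,0],"dr":[0,0,0],"fingers":240},{"translation":[-0.265,0.509,0],"dr":[0,0,0],"fingers":240},{"translation":[-0.345,0.542,0],"dr":[0,0,0],"fingers":240},{"translation":[-0.43,0.561,0],"dr":[0,0,0],"fingers":240},{"translation":[-0.517,0.565,0],"dr":[0,0,0],"fingers":240},{"translation":[-0.604,0.554,0],"dr":[0,0,0],"fingers":240},{"translation":[-0.687,0.527,0],"dr":[0,0,0],"fingers":240}])

```text
clock: 7.38
position: [578.1, 181.1, 108.3]
ee_rot: [3.141, -0.004, 1.938]
force: [-3.6, 4.3, 5.2]
gripper_width: 20.9
grip_force: 25.1
```

```bash
python3 - <<'E'
from h import *
w=get_image('wrist')[:,:,::-1];s=get_image('scene')[:,:,::-1]
cv2.imwrite('pics/g3.png',np.hstack([cv2.resize(w[60:420,160:560],(400,360)),cv2.resize(s[140:340,270:490],(396,360))]))
s=read_state();print(s['position'],s['force'])
E
```

```text
[577.9728755  179.84968839 108.25485655] [-2.81628147  0.72378586  3.23889541]
```

View pics/g3.png

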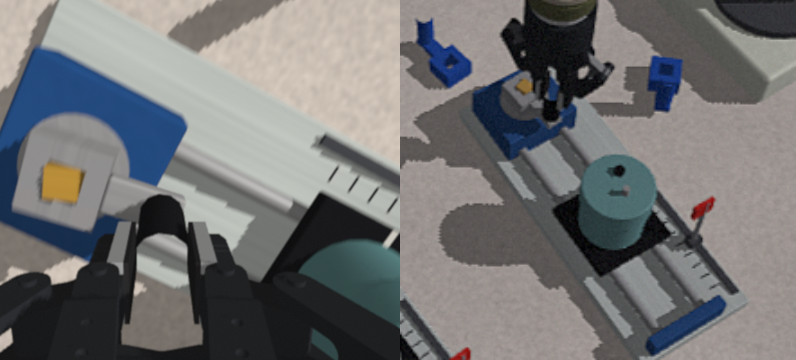

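The crank is seated, the knob is held at wrist crop (162,215) and the carriage has advanced. I'll continue turning.

arm_command(steps=[{"translation":[-0.077,-0.04,0],"dr":[0,0,0],"fingers":240},{"translation":[-0.146,-0.093,0],"dr":[0,0,0],"fingers":240},{"translation":[-0.205,-0.157,0],"dr":[0,0,0],"fingers":240},{"translation":[-0.252,-0.231,0],"dr":[0,0,0],"fingers":240},{"translation":[-0.286,-0.311,0],"dr":[0,0,0],"fingers":240},{"translation":[-0.305,-0.397,0],"dr":[0,0,0],"fingers":240},{"translation":[-0.308,-0.484,0],"dr":[0,0,0],"fingers":240},{"translation":[-0.297,-0.57,0],"dr":[0,0,0],"fingers":240},{"translation":[-0.271,-0.653,0],"dr":[0,0,0],"fingers":240},{"translation":[-0.231,-0.731,0],"dr":[0,0,0],"fingers":240},{"translation":[-0.178,-0.8,0],"dr":[0,0,0],"fingers":240},{"translation":[-0.113,-0.859,0],"dr":[0,0,0],"fingers":240}])

```text
clock: 8.48
position: [500.9, 138.3, 108.6]
ee_rot: [3.141, 0.001, 1.937]
force: [2.6, 0.6, -1.4]
gripper_width: 20.5
grip_force: 24.6
```

arm_command(steps=[{"translation":[0.073,-0.047,0],"dr":[0,0,0],"fingers":240},{"translation":[0.154,-0.08,0],"dr":[0,0,0],"fingers":240},{"translation":[0.239,-0.099,0],"dr":[0,0,0],"fingers":240},{"translation":[0.326,-0.103,0],"dr":[0,0,0],"fingers":240},{"translation":[0.413,-0.092,0],"dr":[0,0,0],"fingers":240},{"translation":[0.496,-0.065,0],"dr":[0,0,0],"fingers":240},{"translation":[0.573,-0.025,0],"dr":[0,0,0],"fingers":240},{"translation":[0.642,0.028,0],"dr":[0,0,0],"fingers":240},{"translation":[0.701,0.092,0],"dr":[0,0,0],"fingers":240},{"translation":[0.748,0.166,0],"dr":[0,0,0],"fingers":240},{"translation":[0.781,0.246,0],"dr":[0,0,0],"fingers":240},{"translation":[0.8,0.331,0],"dr":[0,0,0],"fingers":240}])

```text
clock: 9.48
position: [503.9, 226.1, 108.3]
ee_rot: [-3.141, -0.001, 1.938]
force: [-1.3, -1.1, 2.4]
gripper_width: 20.5
grip_force: 25.0
```

arm_command(steps=[{"translation":[0.004,0.087,0],"dr":[0,0,0],"fingers":240},{"translation":[-0.008,0.173,0],"dr":[0,0,0],"fingers":240},{"translation":[-0.034,0.257,0],"dr":[0,0,0],"fingers":240},{"translation":[-0.074,0.334,0],"dr":[0,0,0],"fingers":240},{"translation":[-0.127,0.403,0],"dr":[0,0,0],"fingers":240},{"translation":[-0.191,0.462,0],"dr":[0,0,0],"fingers":240},{"translation":[-0.265,0.509,0],"dr":[0,0,0],"fingers":240},{"translation":[-0.345,0.542,0],"dr":[0,0,0],"fingers":240},{"translation":[-0.43,0.561,0],"dr":[0,0,0],"fingers":240},{"translation":[-0.517,0.565,0],"dr":[0,0,0],"fingers":240},{"translation":[-0.604,0.554,0],"dr":[0,0,0],"fingers":240},{"translation":[-0.687,0.527,0],"dr":[0,0,0],"fingers":240}])

```text
clock: 10.48
position: [577.8, 179.0, 108.4]
ee_rot: [3.141, -0.0, 1.937]
force: [-2.3, 2.7, 1.9]
gripper_width: 20.9
grip_force: 25.0
```

```bash
cat > meas.py <<'E'
from h import *
s=np.ascontiguousarray(get_image('scene')[:,:,::-1]);t=np.ascontiguousarray(get_image('top')[:,:,::-1])
cv2.imwrite('pics/scene_now.png',s);cv2.imwrite('pics/top_now.png',t)
def show(nm,im,box):
    x0,y0,x1,y1=box; h=cv2.cvtColor(im,cv2.COLOR_BGR2HSV)[y0:y1,x0:x1]
    r=(((h[...,0]<8)|(h[...,0]>170))&(h[...,1]>110)&(h[...,2]>40)).astype(np.uint8)
    T=((h[...,0]>80)&(h[...,0]<100)&(h[...,1]>60)).astype(np.uint8)
    out=[]
    for m in(r,T):
        n,l,st,c=cv2.connectedComponentsWithStats(m); i=1+np.argmax(st[1:,4])
        (cx,cy),wh,_=cv2.minAreaRect(np.argwhere(l==i)[:,::-1].astype(np.float32)); out.append((c[i]+[x0,y0],st[i]+[x0,y0,0,0,0]))
    g=onz(nm,*out[0][0],108)[:2]; k=onz(nm,*out[1][0],87)[:2]
    u=np.array([np.cos(np.radians(-6.9)),np.sin(np.radians(-6.9))]);n=np.array([-u[1],u[0]])
    print(nm,out,'flag-calo along,left:',(g-k)@u,(g-k)@n)
    return out
if __name__=='__main__':
    print(read_state()['position'],read_state()['force'])
    show('scene',s,(300,165,475,345)); show('top',t,(220,130,320,310))
    show('scene',cv2.imread('pics/scene0.png'),(300,165,475,345)); show('top',cv2.imread('pics/top0.png'),(220,130,320,310))
E
python3 meas.py
```

```text
[577.55092066 177.9645572  108.3893551 ] [-1.20136542  0.56881168  1.5672206 ]
scene [(array([437.8 , 255.24]), array([432, 249,  13,  13,  75])), (array([398.02437673, 263.09141274]), array([ 377,  236,   45,   54, 1805]))] flag-calo along,left: 33.95518312456655 69.29205197569014Traceback (most recent call last):
  File "meas.py", line 18, in <module>
    show('scene',s,(300,165,475,345)); show('top',t,(220,130,320,310))
                                       ~~~~^^^^^^^^^^^^^^^^^^^^^^^^^^^
  File "meas.py", line 10, in show
    n,l,st,c=cv2.connectedComponentsWithStats(m); i=1+np.argmax(st[1:,4])
                                                      ~~~~~~~~~^^^^^^^^^^
    return _wrapfunc(a, 'argmax', axis=axis, out=out, **kwds)
    return bound(*args, **kwds)
ValueError: attempt to get argmax of an empty sequence
```

```bash
python3 - <<'E'
from meas import *
show('scene',cv2.imread('pics/scene0.png'),(300,165,475,345)); show('top',cv2.imread('pics/top0.png'),(220,130,320,310))
for z in(80,87,95):
  a=onz('scene',382.5,243.4,z);b=onz('scene',398.0,263.1,z); print(z,a,b,np.hypot(*(a-b)[:2]))
# scene calorimeter top disc centre at start vs flag
k=onz('scene',384.2,235,127);g=onz('scene',437.9,255.2,108);u=np.array([np.cos(np.radians(-6.9)),np.sin(np.radians(-6.9))]);print((g-k)[:2]@u)
E
```

```text
scene [(array([437.73972603, 255.23287671]), array([432, 249,  13,  13,  73])), (array([382.51690544, 243.38739255]), array([ 360,  217,   46,   54, 1745]))] flag-calo along,left: 87.76605289375703 70.10370638139858
top [(array([248.56060606, 160.18181818]), array([242, 157,  13,   7,  66])), (array([274.85851142, 204.0073692 ]), array([ 255,  182,   40,   45, 1357]))] flag-calo along,left: 86.05413979827948 69.24627367990185
80 [688.82508696 166.56087134  80.        ] [742.78786532 160.94143943  80.        ] 54.25458011388351
87 [691.47245116 163.33828616  87.        ] [745.05926657 157.75800527  87.        ] 53.8765841656182
95 [694.49801024 159.65533166  95.        ] [747.65515372 154.1197948   95.        ] 53.44458879617231
84.87919354324413
```

About 31 mm remains, so one more turn brings the total to 1020°, or 85 mm.

arm_command(steps=[{"translation":[-0.077,-0.04,0],"dr":[0,0,0],"fingers":240},{"translation":[-0.146,-0.093,0],"dr":[0,0,0],"fingers":240},{"translation":[-0.205,-0.157,0],"dr":[0,0,0],"fingers":240},{"translation":[-0.252,-0.231,0],"dr":[0,0,0],"fingers":240},{"translation":[-0.286,-0.311,0],"dr":[0,0,0],"fingers":240},{"translation":[-0.305,-0.397,0],"dr":[0,0,0],"fingers":240},{"translation":[-0.308,-0.484,0],"dr":[0,0,0],"fingers":240},{"translation":[-0.297,-0.57,0],"dr":[0,0,0],"fingers":240},{"translation":[-0.271,-0.653,0],"dr":[0,0,0],"fingers":240},{"translation":[-0.231,-0.731,0],"dr":[0,0,0],"fingers":240},{"translation":[-0.178,-0.8,0],"dr":[0,0,0],"fingers":240},{"translation":[-0.113,-0.859,0],"dr":[0,0,0],"fingers":240}])

```text
clock: 11.68
position: [500.9, 138.3, 108.7]
ee_rot: [3.141, 0.001, 1.937]
force: [2.8, 3.0, -1.9]
gripper_width: 20.6
grip_force: 24.7
```

arm_command(steps=[{"translation":[0.073,-0.047,0],"dr":[0,0,0],"fingers":240},{"translation":[0.154,-0.08,0],"dr":[0,0,0],"fingers":240},{"translation":[0.239,-0.099,0],"dr":[0,0,0],"fingers":240},{"translation":[0.326,-0.103,0],"dr":[0,0,0],"fingers":240},{"translation":[0.413,-0.092,0],"dr":[0,0,0],"fingers":240},{"translation":[0.496,-0.065,0],"dr":[0,0,0],"fingers":240},{"translation":[0.573,-0.025,0],"dr":[0,0,0],"fingers":240},{"translation":[0.642,0.028,0],"dr":[0,0,0],"fingers":240},{"translation":[0.701,0.092,0],"dr":[0,0,0],"fingers":240},{"translation":[0.748,0.166,0],"dr":[0,0,0],"fingers":240},{"translation":[0.781,0.246,0],"dr":[0,0,0],"fingers":240},{"translation":[0.8,0.331,0],"dr":[0,0,0],"fingers":240}])

```text
clock: 12.68
position: [503.6, 225.9, 108.3]
ee_rot: [-3.14, -0.001, 1.937]
force: [-2.2, -2.0, 3.5]
gripper_width: 21.0
grip_force: 25.2
```

arm_command(steps=[{"translation":[0.004,0.087,0],"dr":[0,0,0],"fingers":240},{"translation":[-0.008,0.173,0],"dr":[0,0,0],"fingers":240},{"translation":[-0.034,0.257,0],"dr":[0,0,0],"fingers":240},{"translation":[-0.074,0.334,0],"dr":[0,0,0],"fingers":240},{"translation":[-0.127,0.403,0],"dr":[0,0,0],"fingers":240},{"translation":[-0.191,0.462,0],"dr":[0,0,0],"fingers":240},{"translation":[-0.265,0.509,0],"dr":[0,0,0],"fingers":240},{"translation":[-0.345,0.542,0],"dr":[0,0,0],"fingers":240},{"translation":[-0.43,0.561,0],"dr":[0,0,0],"fingers":240},{"translation":[-0.517,0.565,0],"dr":[0,0,0],"fingers":240},{"translation":[-0.604,0.554,0],"dr":[0,0,0],"fingers":240},{"translation":[-0.687,0.527,0],"dr":[0,0,0],"fingers":240}])

```text
clock: 13.68
position: [577.8, 179.1, 108.5]
ee_rot: [3.141, -0.001, 1.937]
force: [-2.6, 2.9, 2.3]
gripper_width: 20.6
grip_force: 25.1
```

```bash
python3 - <<'E'
from meas import *
print(read_state()['position'],read_state()['force'])
show('scene',s,(300,165,475,345))
E
```

```text
[577.59349043 177.95774356 108.42153315] [-1.56290377  0.32947918  1.66189876]
scene [(array([437.77027027, 255.21621622]), array([432, 249,  13,  13,  74])), (array([406.96184847, 274.42289092]), array([ 385,  248,   47,   54, 1861]))] flag-calo along,left: 3.8806104859270167 68.73790924216205
```

About 2 mm remains: a further 30°, then release and rise.

arm_command(steps=[{"translation":[-0.077,-0.04,0],"dr":[0,0,0],"fingers":240},{"translation":[-0.146,-0.093,0],"dr":[0,0,0],"fingers":240},{"translation":[-0.205,-0.157,0],"dr":[0,0,0],"fingers":240},{"translation":[-0.205,-0.157,0],"dr":[0,0,0],"fingers":240},{"translation":[-0.205,-0.157,0],"dr":[0,0,0],"fingers":240},{"translation":[-0.205,-0.157,0],"dr":[0,0,0],"fingers":150},{"translation":[-0.205,-0.157,0],"dr":[0,0,0],"fingers":60},{"translation":[-0.205,-0.157,0],"dr":[0,0,0],"fingers":30},{"translation":[-0.205,-0.157,0],"dr":[0,0,0],"fingers":30},{"translation":[-0.205,-0.157,0],"dr":[0,0,0],"fingers":30},{"translation":[-0.205,-0.157,0],"dr":[0,0,0],"fingers":30},{"translation":[-0.205,-0.157,0],"dr":[0,0,0],"fingers":30}])

```text
clock: 14.78
position: [570.2, 155.0, 108.4]
ee_rot: [-3.142, 0.0, 1.937]
force: [0.7, 0.2, -0.6]
gripper_width: 75.1
grip_force: 0.0
```

arm_command(steps=[{"translation":[0,0,-0.1],"dr":[0,0,0],"fingers":30},{"translation":[0,0,-0.25],"dr":[0,0,0],"fingers":30},{"translation":[0,0,-0.45],"dr":[0,0,0],"fingers":30},{"translation":[0,0,-0.7],"dr":[0,0,0],"fingers":30},{"translation":[0,0,-0.9],"dr":[0,0,0],"fingers":30},{"translation":[0,0,-1],"dr":[0,0,0],"fingers":30},{"translation":[0,0,-1],"dr":[0,0,0],"fingers":30}])

```text
clock: 15.37
position: [571.8, 155.2, 211.8]
ee_rot: [3.136, 0.001, 1.937]
force: [0.9, -0.5, -0.2]
gripper_width: 75.7
grip_force: 0.0
```

arm_command(steps=[{"translation":[-1,-1,-0.3],"dr":[0,0,0],"fingers":30},{"translation":[-1,-1,-0.3],"dr":[0,0,0],"fingers":30},{"translation":[-1,-1,-0.3],"dr":[0,0,0],"fingers":30},{"translation":[-1,-1,-0.3],"dr":[0,0,0],"fingers":30},{"translation":[-1,-1,-0.3],"dr":[0,0,0],"fingers":30}])

```text
clock: 15.78
position: [511.0, 22.8, 238.6]
ee_rot: [-3.141, 0.001, 1.933]
force: [0.2, 0.9, 0.5]
gripper_width: 75.3
grip_force: 0.0
```

arm_command(steps=[{"translation":[-1,-1,0],"dr":[0,0,0],"fingers":30},{"translation":[-1,-1,0],"dr":[0,0,0],"fingers":30},{"translation":[-1,-1,0],"dr":[0,0,0],"fingers":30},{"translation":[-1,-1,0],"dr":[0,0,0],"fingers":30},{"translation":[-1,-1,0],"dr":[0,0,0],"fingers":30},{"translation":[-1,-1,0],"dr":[0,0,0],"fingers":30}])

```text
clock: 16.28
position: [454.7, -103.5, 237.6]
ee_rot: [-3.141, -0.001, 1.935]
force: [0.2, 0.0, -0.8]
gripper_width: 75.6
grip_force: 0.0
```

```bash
python3 - <<'E'
from meas import *
print(read_state()['position'],read_state()['force'])
show('scene',s,(300,165,475,345)); show('top',t,(220,130,320,310))
cv2.imwrite('pics/end.png',np.hstack([cv2.resize(t[110:320,200:460],(400,323)),cv2.resize(s[150:350,270:490],(355,323))]))
E
```

```text
[ 455.21437066 -102.48440601  237.83350822] [-0.59347122  0.1175214  -0.11634953]
scene [(array([437.8 , 255.24]), array([432, 249,  13,  13,  75])), (array([407.80010834, 275.41007584]), array([ 385,  249,   47,   54, 1846]))] flag-calo along,left: 1.3133270892112459 68.60802471576064
top [(array([248.71212121, 160.28787879]), array([242, 158,  13,   7,  66])), (array([280.17821782, 166.61386139]), array([ 260,  144,   40,   49, 1414]))] flag-calo along,left: -1.4785006056014431 68.32176099711499
```

View pics/end.png

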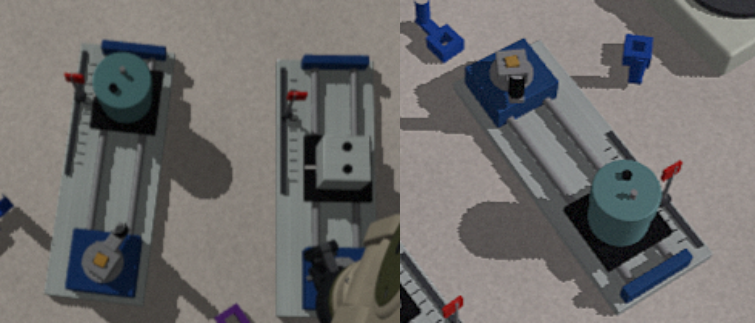

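Both views put the calorimeter within about 1.5 mm of level with the flag. The crank is seated and released, and the gripper is well clear at z 238. Handing in.

```bash
python3 -c "
from bench import *
print(finish_job())"
```

```text
the job is handed in; nothing more can be done
None
```

I turned the teal slide's crank clockwise about 2.9 turns and let go; both camera views put the calorimeter within about 1.5 mm of level with the red flag, with the crank still seated, and the job is handed in (no verdict was returned).

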